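Restock the cuvette lane, oldest first

ROBOT

A 7-joint arm with a two-finger parallel gripper is mounted at the origin on the work surface. World frame = base frame: x ahead of the robot, y to its left, z up, the work surface at z = 0. Lengths are in m, angles in rad, forces in N, time in s.
With the tool pointing down it reaches from about 0.4 to 0.875 m from the base axis. Payload 6.5 kg.
Tool frame: the origin (TCP) lies on the centre line of the jaws, within the pads' length; the fingertips stand 19 mm ahead of it and the grasp point (between the pads) is the TCP; z points along the fingers, y is the line along which they close (so a half turn about z gives the same grasp; the last joint's range is limited). The gripper opens to 88 mm and grips with 3 to 60 N. Pads are 18 mm wide; open, the fingers measure 123 mm over their backs; the gripper's body (75 mm by 187 mm) begins 45 mm behind the grasp point.
Start: joints at [1.241, 0.536, -0.004, 1.538, 0.003, 1.067, -0.071], TCP at [0.169, -0.628, 0.258] pointing down, gripper open.
Joint ranges: [-2.7, 2.7], [-0.37, 2.16], [-1.27, 1.26], [0.24, 2.4], [-1.31, 4.45], [0.19, 1.91], [-2.76, 2.76]. Speed limits (rad/s): [2.39, 2.39, 3.14, 3.14, 3.14, 3.14, 3.14].

INTERFACE

Orientations are given as a unit quaternion [w, x, y, z].
In Python, from plant import get_obs, read_camera, manip, recognise, outline_of gives the robot as it stands.
- The arm moves only by the tool jog_arm, never from a script. Its argument "increments" is a list of rows, each an object of numbers: "fingers": the finger opening in m, from 0 to 0.0881; "dx", "dy", "dz": the shift along the tool's x, y, z in m; "twist": the turn about the tool's z in rad. A call has 1 to 8 rows; each row shifts and turns the commanded pose from where the row before left it, along the tool's axes as they then stand; what a row does not reach is not made up. A row lasts 1/12 s, in which the tool goes at most 41.7 mm and 7.16 degrees, less where a joint would pass 70% of its speed; a pose out of reach is approached as far as the arm can. A call with a gripper value outside its range is refused whole. The fingers move at their own pace and stop on an object; "grip_force" is the grip in N (left out, the last holds). Time passes only in rows, so rows that do not move let the fingers close. It gives the time, the measured TCP pose, the force, the opening and the grip force at its end, in the units of the state.
- get_obs(): the state, without advancing time (a new reading comes with each control period).
- read_camera(name): name is "scene" or "top" or "wrist"; returns a dict with "frame" (480x640x3 uint8, red, green, blue), "fx", "fy", "cx", "cy" (pixels), "rvec" (rotation vector, rad) and "tvec" (3), from world to camera coordinates, as OpenCV has them. Camera axes: x right, y down, z forward; pixel columns grow to the right and rows downward; lengths in m; the calibration is good to about 2 mm. The wrist camera is an equidistant fisheye: a pixel r from the principal point sees the ray r / f radians off the axis. A picture is of the moment at which its call begins. There is no depth.
- manip.finish_job(): hands the job in; it is judged then, once.
Trained networks look in a picture, given as the dict that the camera call returned (one of the last four; its "shot" number tells which), for a name from the list of things; names that differ only in an ending like _2 or _b are one class to them, and where a whole thing is asked for, a point or a joint stands for the part that bears it (a point fixed in the world has none). Each returns a list of dicts, best first, with "conf" (0 to 1); they miss things now and then, are a little off and sometimes report something else, mostly with a low value. They report only what shows in the picture. A call takes as long as a camera call.
- recognise(thing, picture): "bbox" ([left, top, right, bottom] in pixels, round what is visible of it).
- outline_of(thing, picture): "region" (480x640 bool, what is visible of it) and "bbox" ([left, top, right, bottom] in pixels, round what is visible of it).
The state is a dict: "t": time; "q": joint angles; "joint_velocities": joint speeds; "tau": joint torques, N m; "eef_pos": TCP position; "orientation": TCP orientation; "force": force on the tool from outside, world axes, zero at the start; "torque": the same for the moment, N m; "gripper_width": opening from 0.0 (shut) to 1.0 (fully open); "grip_force": force on a finger pad.
Only numpy, scipy, OpenCV 4.12 (cv2) and the standard library are available. Lean on these libraries where they do the work, as an engineer would, in place of code of your own. Each camera call takes 0.05 s, during which the arm holds its last target. There are 200 camera calls.

TASK

The blue-lidded cuvette boxes are used oldest first: slide the older blue box, already in the rack, forward along its lane, without lifting it, until it sits squarely against the stop at the lane's front end, the end towards the robot. Only then take the fresh blue-lidded box from the bench and set it down, not drop it, flat in the same lane squarely behind the older one, lengthwise and no more than about 20 mm from it. Leave the orange-lidded boxes and the amber bottle where they are.

Things in the scene. Friction and masses are not known exactly. Their poses are not given: they have to be found in the camera images.
- rack: fixed two-lane rack, 270 mm (x) x 222 mm (y), turned up to 0.25 rad. Origin: centre of its underside, on the bench; -x is its front. Level deck top at z 40 mm. Lanes along x, centred at y = +65 and -65 mm, 76 mm wide between dark rails 6 mm thick, 16 mm above the deck. Front stops 26 mm above the deck, inner face at x = -127 mm (box against it: centre x = -84.5). Back ends (x = +135) open.
- blue_old: rigid closed cuvette box, 85 mm long (its x) x 60 mm wide (y) x 60 mm high, white with a blue lid, about 0.3 kg. Origin: centre of its underside, z up. The older stock: stands in one of the two lanes (either one), lengthwise, its front 50 to 130 mm short of the stop and its x axis along the rack's x to within 0.06 rad. It slides freely on the deck when pushed.
- blue_new: rigid closed cuvette box, 85 mm long (its x) x 60 mm wide (y) x 60 mm high, white with a blue lid, about 0.3 kg. Origin: centre of its underside, z up. The fresh stock: stands on the bench to the right (-y) of the rack, turned up to 0.5 rad.
- orange_old: rigid closed cuvette box, 85 mm long (its x) x 60 mm wide (y) x 60 mm high, white with an orange lid, about 0.3 kg. Origin: centre of its underside, z up. Stands in the rack's other lane; leave it there.
- orange_new: rigid closed cuvette box, 85 mm long (its x) x 60 mm wide (y) x 60 mm high, white with an orange lid, about 0.3 kg. Origin: centre of its underside, z up. Stands on the bench near the fresh blue box (either may be the nearer to the robot); leave it there.
- reagent: amber reagent bottle with a black cap, 68 mm in diameter, 150 mm high, standing on the bench left of the rack. Origin: centre of its underside. Leave it there.

How it is judged:
By the outcome, as a careful person would: the job done as asked, in the order asked, and still so for the second after the job is handed in, with the robot touching nothing.
It also fails if it takes over 59 s, if anything falls off the work surface, if the arm or the gripper's body presses on something with over 40 N, if the wrist force passes 120 N, or if a joint passes its speed limit or range.

## Working session

There is one attempt and no reset: what is moved stays moved. The work goes in short steps, Python scripts to look and compute and a tool call to move; the robot and the scene stay as the last step left them, time stands still between calls to the robot, and variables do not carry over. Pictures are saved under pics/ and viewed, at most 10 in all, crops included, and the job is handed in when it is done.

Besides the shell and the picture viewer there is one more tool, called as name([rows], argument=value, ...), one row to a line, values as JSON. jog_arm: Moves the arm, as the interface text tells. Its arguments: {"type":"object","properties":{"increments":{"type":"array"},"grip_force":{"type":"number"}},"required":["increments"]}

```bash
mkdir -p pics
cat > h.py <<'E'
import numpy as np, cv2
from plant import get_obs, read_camera, manip, recognise, outline_of
def save(p,n): cv2.imwrite('pics/'+n+'.png',p['frame'][:,:,::-1])
def ray(p,uv,z):
    """pinhole pixel -> world point on plane z"""
    R=cv2.Rodrigues(np.array(p['rvec'],float))[0]; t=np.array(p['tvec'],float).ravel()
    d=R.T@np.array([(uv[0]-p['cx'])/p['fx'],(uv[1]-p['cy'])/p['fy'],1]); c=-R.T@t
    return c+d*(z-c[2])/d[2]
E
python3 - <<'E'
from h import *
print(get_obs())
for n in ['top','scene']:
    p=read_camera(n); save(p,n+'0'); print({k:v for k,v in p.items() if k!='frame'})
    for o in ['blue_old','orange_old','reagent','rack']:
        for r in recognise(o,p): print(n,o,np.round(r['bbox']),round(r['conf'],2))
E
```

```text
{'t': 0.0, 'q': array([ 1.24081497,  0.53718352, -0.00447786,  1.53884705,  0.00258977,
        1.06730881, -0.07117667]), 'joint_velocities': array([-1.21596391e-03,  4.75760356e-04,  1.05081643e-03,  1.11904150e-03,
       -9.26797039e-05,  9.26756160e-04, -1.39358795e-03]), 'tau': array([-2.84247499e-04, -5.70998669e+01,  9.90666635e-01, -2.51607531e+01,
       -5.61547873e-02,  1.78999890e-02,  1.35652385e-04]), 'eef_pos': array([ 0.16933685, -0.62695467,  0.2568376 ]), 'orientation': array([-8.55082171e-04,  9.91306495e-01,  1.31570042e-01, -1.63266699e-04]), 'force': array([-0.51351595, -0.27399412, -0.03948465]), 'torque': array([ 0.01431258,  0.00056604, -0.00744626]), 'grip_force': 0.0, 'gripper_width': 0.998166462534378}
{'fx': 513.8647341720459, 'fy': 513.8647341720459, 'cx': 313.49686176130547, 'cy': 240.42097938114725, 'rvec': array([ 2.09430982, -2.13959917,  0.1974292 ]), 'tvec': array([0.07339189, 0.52692153, 1.14179462]), 'shot': 1}
top blue_old [253. 202. 286. 244.] 0.89
top orange_old [314. 198. 344. 241.] 0.7
top reagent [132. 222. 176. 254.] 0.69
top rack [244. 176. 347. 296.] 0.96
{'fx': 494.6582412909529, 'fy': 494.6582412909529, 'cx': 320.6693295008309, 'cy': 243.667982982959, 'rvec': array([ 1.82401722,  1.36122748, -0.71784902]), 'tvec': array([-0.20795365, -0.22023404,  1.33465633]), 'shot': 2}
scene blue_old [360. 221. 405. 278.] 0.8
scene orange_old [291. 235. 328. 289.] 0.75
scene reagent [482. 177. 523. 257.] 0.91
scene rack [278. 207. 427. 332.] 0.93
```

Run:
```python
import cv2
a=cv2.imread('pics/top0.png')[150:350,110:510]
b=cv2.imread('pics/scene0.png')[150:400,150:550]
cv2.imwrite('pics/a.png',cv2.resize(a,(800,400),interpolation=cv2.INTER_CUBIC));cv2.imwrite('pics/b.png',cv2.resize(b,(800,500),interpolation=cv2.INTER_CUBIC))
```

```text
(no output)
```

View pics/a.png

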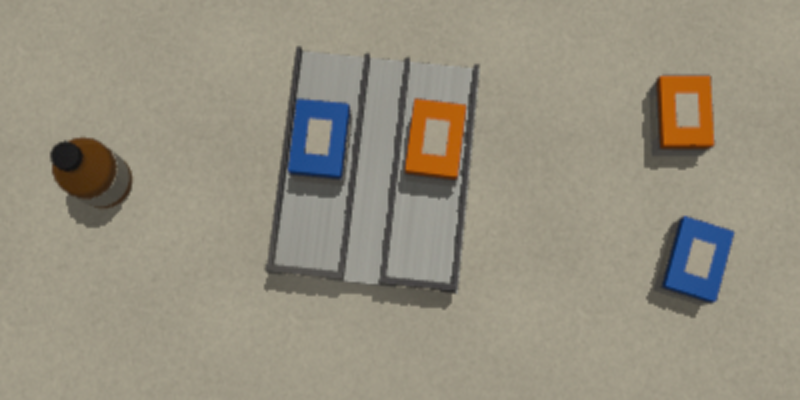

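View pics/b.png

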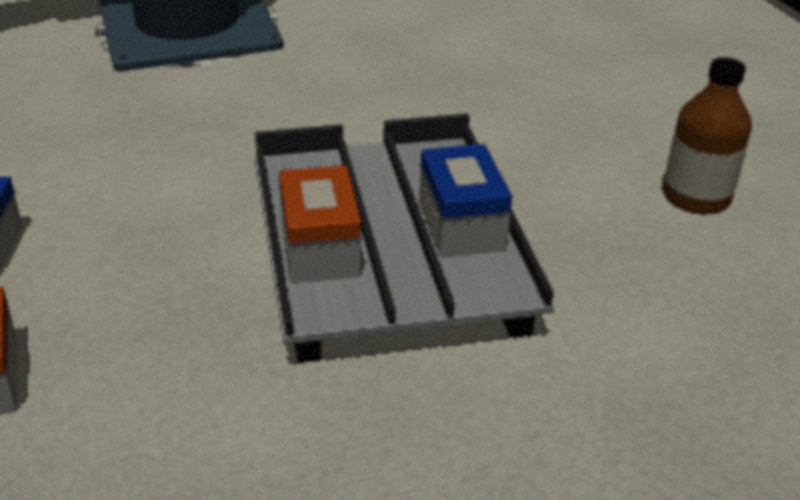

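The top view shows the old blue box in the left lane (crop px ~(319,139)). The fresh blue one is on the bench at ~(698,259), nearer the robot than the orange one at ~(687,111). The scene view agrees, with the lane stops towards the robot.

```bash
cat >> h.py <<'E'
def rect(p,mask,z):
    n,l,s,_=cv2.connectedComponentsWithStats(mask.astype(np.uint8))
    out=[]
    for i in range(1,n):
        if s[i,4]<300: continue
        v,u=np.nonzero(l==i)
        zz=z(u.mean(),v.mean())
        P=np.array([ray(p,(a+x,b+y),zz)[:2] for a,b in zip(u,v) for x in(-.5,.5) for y in(-.5,.5)],np.float32)
        (c,w,a)=cv2.minAreaRect(P*1000)
        if w[0]<w[1]: w=w[::-1]; a+=90
        a=np.deg2rad((a+90)%180-90)
        out.append((np.round(c,1),np.round(w,1),round(a,3)))
    return out
def blue(p):
    h=cv2.cvtColor(p['frame'],cv2.COLOR_RGB2HSV); return (h[...,0]>100)&(h[...,0]<130)&(h[...,1]>140)
def orange(p):
    h=cv2.cvtColor(p['frame'],cv2.COLOR_RGB2HSV); return (h[...,0]<14)&(h[...,1]>190)&(h[...,2]>110)
E
cat > look.py <<'E'
from h import *
def look():
    p=read_camera('top'); z=lambda u,v: .1 if u<380 else .06
    print('blue',rect(p,blue(p),z)); print('orange',rect(p,orange(p),z)); return p
if __name__=='__main__': look()
E
python3 - <<'E'
from look import *
p=look()
g=p['frame'].max(2); d=np.zeros(g.shape,bool); d[165:305,235:355]=True
m=(g<95)&d&~blue(p)&~orange(p)
for c in [((259,174),.056),((348.5,183),.056),((338,295),.066),((244.5,285),.066),((294,177.5),.056),((282,288),.066)]: print(c,np.round(ray(p,*c),3))
# rail fit: model of dark rails/stops sampled at top faces, maximise darkness
from scipy.optimize import minimize
R=[]
for s in(1,-1):
    for o in(41,-41):
        R+=[(x,s*65+o+e,56) for x in np.arange(-130,134,2) for e in(-2,0,2)]
    R+=[(x,s*65+y,66) for y in np.arange(-43,44,2) for x in(-133,-131,-129)]
R=np.array(R)/1000
img=cv2.GaussianBlur(g.astype(np.float32),(0,0),.7)
img[cv2.dilate((blue(p)|orange(p)).astype(np.uint8),np.ones((7,7)))>0]=100
def cost(q):
    c,s=np.cos(q[2]),np.sin(q[2]); W=np.c_[q[0]/1000+c*R[:,0]-s*R[:,1],q[1]/1000+s*R[:,0]+c*R[:,1],R[:,2]]
    K=np.array([[p['fx'],0,p['cx']],[0,p['fy'],p['cy']],[0,0,1]])
    uv=cv2.projectPoints(W,p['rvec'],p['tvec'],K,None)[0][:,0].astype(np.float32)
    return float(cv2.remap(img,uv[:,0].copy(),uv[:,1].copy(),cv2.INTER_LINEAR).mean())
c0=np.mean([ray(p,c,.06)[:2] for c in[(259,174),(348.5,183),(338,295),(244.5,285)]],0)*1000
best=min((minimize(cost,[c0[0]+a,c0[1]+b,y],method='Nelder-Mead',options=dict(initial_simplex=[[c0[0]+a,c0[1]+b,y],[c0[0]+a+4,c0[1]+b,y],[c0[0]+a,c0[1]+b+4,y],[c0[0]+a,c0[1]+b,y+.03]])) for a in(-4,0,4) for b in(-4,0,4) for y in(-.06,-.1)),key=lambda r:r.fun)
print(best.x,best.fun)
E
```

```text
blue [(array([ 927.6, -398.1]), array([250.1, 116.2]), np.float64(-1.473)), (array([570.6, 160.9]), array([88.1, 61.9]), np.float64(-0.123)), (array([ 429.8, -264.7]), array([87.8, 63.1]), np.float64(-0.33))]
orange []
((259, 174), 0.056) [0.691 0.188 0.056]
((348.5, 183), 0.056) [ 0.664 -0.023  0.056]
((338, 295), 0.066) [0.399 0.01  0.066]
((244.5, 285), 0.066) [0.426 0.22  0.066]
((294, 177.5), 0.056) [0.68  0.105 0.056]
((282, 288), 0.066) [0.418 0.135 0.066]
[ 5.44576206e+02  1.00449227e+02 -1.28319618e-01] 83.67498779296875
```

```bash
cat > go.py <<'E'
"""go.py x y z yaw : deltas in tool axes (after twist) ; go.py lane rx z : target on left lane at rack x (mm)"""
import sys; from h import *
from scipy.spatial.transform import Rotation as Ro
RY=-.126; RC=np.array([.5446,.1004]); u=np.array([np.cos(RY),np.sin(RY)]); v=np.array([-u[1],u[0]])
o=get_obs(); q=o['orientation']; R=Ro.from_quat([*q[1:],q[0]]).as_matrix(); yaw=np.arctan2(R[1,0],R[0,0]); P=np.array(o['eef_pos'])
d=P[:2]-RC
print('t',o['t'],'pos',P.round(4),'yaw',yaw.round(4),'tilt',R[:,2].round(3),'rack',(d@u).round(4),(d@v-.065).round(4),'F',np.round(o['force'],1),'w',round(o['gripper_width']*.0881,4))
a=sys.argv[1:]
if a:
    if a[0]=='lane': T=np.array([*(RC+u*float(a[1])/1000+v*.065),float(a[2])]); ty=RY
    else: T=np.array(a[:3],float); ty=float(a[3])
    D=T-P; c,s=np.cos(ty),np.sin(ty)
    print('twist',round(yaw-ty,4),'dx',round(D[0]*c+D[1]*s,4),'dy',round(D[0]*s-D[1]*c,4),'dz',round(-D[2],4))
E
echo ok
```

```text
ok
```

jog_arm([
  {"twist": 0.1,"fingers": 0.02},
  {"twist": 0.1},
  {"twist": 0.1},
  {"twist": 0.09},
  {"dx": 0.015,"dy": -0.034},
  {"dx": 0.015,"dy": -0.034},
  {"dx": 0.015,"dy": -0.034},
  {"dx": 0.015,"dy": -0.034},
])

```text
$.increments[0]: bad value
```

```bash
python3 go.py lane 90 0.2
```

```text
t 0.55 pos [ 0.1695 -0.6275  0.2577] yaw 0.2638 tilt [-0.  0. -1.] rack -0.2807 -0.8342 F [-0.3  0.5 -0.3] w 0.0881
twist 0.3898 dx 0.3707 dy -0.8342 dz 0.0577
```

jog_arm([
  {"fingers": 0.02,"dx": 0,"dy": 0,"dz": 0,"twist": 0.1},
  {"fingers": 0.02,"dx": 0,"dy": 0,"dz": 0,"twist": 0.1},
  {"fingers": 0.02,"dx": 0,"dy": 0,"dz": 0,"twist": 0.1},
  {"fingers": 0.02,"dx": 0,"dy": 0,"dz": 0,"twist": 0.09},
  {"fingers": 0.02,"dx": 0.015,"dy": -0.034,"dz": 0,"twist": 0},
  {"fingers": 0.02,"dx": 0.015,"dy": -0.034,"dz": 0,"twist": 0},
  {"fingers": 0.02,"dx": 0.015,"dy": -0.034,"dz": 0,"twist": 0},
  {"fingers": 0.02,"dx": 0.015,"dy": -0.034,"dz": 0,"twist": 0},
])

```text
t: 1.22
eef_pos: [0.2467, -0.4987, 0.2577]
orientation: [0.0, 0.998, -0.063, 0.0]
force: [0.0, -0.5, -0.7]
gripper_width: 0.421
grip_force: 0.0
```

```bash
python3 go.py lane 90 0.2
```

```text
t 1.2167 pos [ 0.2467 -0.4987  0.2577] yaw -0.1266 tilt [ 0. -0. -1.] rack -0.2202 -0.6968 F [ 0.  -0.5 -0.7] w 0.0371
twist -0.0006 dx 0.3102 dy -0.6968 dz 0.0577
```

jog_arm([
  {"fingers": 0.02,"dx": 0.016,"dy": -0.036,"dz": 0,"twist": 0},
  {"fingers": 0.02,"dx": 0.016,"dy": -0.036,"dz": 0,"twist": 0},
  {"fingers": 0.02,"dx": 0.016,"dy": -0.036,"dz": 0,"twist": 0},
  {"fingers": 0.02,"dx": 0.016,"dy": -0.036,"dz": 0,"twist": 0},
  {"fingers": 0.02,"dx": 0.016,"dy": -0.036,"dz": 0,"twist": 0},
  {"fingers": 0.02,"dx": 0.016,"dy": -0.036,"dz": 0,"twist": 0},
  {"fingers": 0.02,"dx": 0.016,"dy": -0.036,"dz": 0,"twist": 0},
  {"fingers": 0.02,"dx": 0.016,"dy": -0.036,"dz": 0,"twist": 0},
])

```text
t: 1.88
eef_pos: [0.4101, -0.2289, 0.2581]
orientation: [0.0, 0.998, -0.063, 0.0]
force: [0.8, 0.1, -0.2]
gripper_width: 0.227
grip_force: 0.0
```

jog_arm([
  {"fingers": 0.02,"dx": 0.016,"dy": -0.036,"dz": 0,"twist": 0},
  {"fingers": 0.02,"dx": 0.016,"dy": -0.036,"dz": 0,"twist": 0},
  {"fingers": 0.02,"dx": 0.016,"dy": -0.036,"dz": 0,"twist": 0},
  {"fingers": 0.02,"dx": 0.016,"dy": -0.036,"dz": 0,"twist": 0},
  {"fingers": 0.02,"dx": 0.016,"dy": -0.036,"dz": 0,"twist": 0},
  {"fingers": 0.02,"dx": 0.016,"dy": -0.036,"dz": 0,"twist": 0},
  {"fingers": 0.02,"dx": 0.016,"dy": -0.036,"dz": 0,"twist": 0},
  {"fingers": 0.02,"dx": 0.016,"dy": -0.036,"dz": 0,"twist": 0},
])

```text
t: 2.55
eef_pos: [0.5734, 0.0408, 0.2579]
orientation: [0.0, 0.998, -0.063, 0.0]
force: [0.6, -0.5, 0.5]
gripper_width: 0.228
grip_force: 0.0
```

```bash
python3 go.py lane 90 0.15
```

```text
t 2.55 pos [0.5734 0.0408 0.2579] yaw -0.1264 tilt [ 0. -0. -1.] rack 0.036 -0.1205 F [ 0.6 -0.5  0.5] w 0.0201
twist -0.0004 dx 0.054 dy -0.1205 dz 0.1079
```

jog_arm([
  {"fingers": 0.02,"dx": 0.014,"dy": -0.029,"dz": 0,"twist": 0},
  {"fingers": 0.02,"dx": 0.014,"dy": -0.029,"dz": 0,"twist": 0},
  {"fingers": 0.02,"dx": 0.014,"dy": -0.029,"dz": 0,"twist": 0},
  {"fingers": 0.02,"dx": 0.014,"dy": -0.029,"dz": 0.02,"twist": 0},
  {"fingers": 0.02,"dx": 0,"dy": 0,"dz": 0.03,"twist": 0},
  {"fingers": 0.02,"dx": 0,"dy": 0,"dz": 0.03,"twist": 0},
  {"fingers": 0.02,"dx": 0,"dy": 0,"dz": 0.02,"twist": 0},
  {"fingers": 0.02,"dx": 0,"dy": 0,"dz": 0,"twist": 0},
])

```text
t: 3.22
eef_pos: [0.6397, 0.1462, 0.1528]
orientation: [0.001, 0.998, -0.063, -0.004]
force: [-0.6, -1.3, 0.4]
gripper_width: 0.226
grip_force: 0.0
```

```bash
python3 go.py lane 90 0.075
python3 - <<'E'
from h import *
p=read_camera('wrist'); save(p,'w1')
p=read_camera('scene'); save(p,'s1'); cv2.imwrite('pics/m1.png',np.hstack([cv2.resize(cv2.imread('pics/w1.png'),(400,300)),cv2.resize(cv2.imread('pics/s1.png')[150:390,220:540],(400,300))]))
E
```

```text
t 3.2167 pos [0.6397 0.1462 0.1528] yaw -0.1258 tilt [-0.008 -0.002 -1.   ] rack 0.0886 -0.0076 F [-0.6 -1.3  0.4] w 0.0199
twist 0.0002 dx 0.0014 dy -0.0076 dz 0.0778
```

View pics/m1.png

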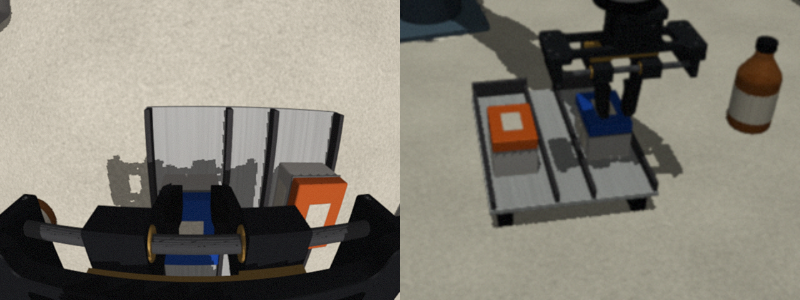

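The views show the fingers over the left lane just behind the blue box. The wrist view shows the orange box clear to the right.

jog_arm([
  {"fingers": 0.02,"dx": 0.01,"dy": -0.007,"dz": 0,"twist": 0},
  {"fingers": 0.02,"dx": 0,"dy": 0,"dz": 0.02,"twist": 0},
  {"fingers": 0.02,"dx": 0,"dy": 0,"dz": 0.02,"twist": 0},
  {"fingers": 0.02,"dx": 0,"dy": 0,"dz": 0.02,"twist": 0},
  {"fingers": 0.02,"dx": 0,"dy": 0,"dz": 0.018,"twist": 0},
  {"fingers": 0.02,"dx": 0,"dy": 0,"dz": 0,"twist": 0},
  {"fingers": 0.02,"dx": 0,"dy": 0,"dz": 0,"twist": 0},
])

```text
t: 3.9
eef_pos: [0.6543, 0.1529, 0.0811]
orientation: [-0.0, 0.998, -0.063, 0.001]
force: [0.3, 0.0, 0.5]
gripper_width: 0.225
grip_force: 0.0
```

```bash
python3 go.py lane -33 0.075
```

```text
t 3.9 pos [0.6543 0.1529 0.0811] yaw -0.1265 tilt [ 0.001  0.    -1.   ] rack 0.1022 0.0008 F [0.3 0.  0.5] w 0.0198
twist -0.0005 dx -0.1352 dy 0.0008 dz 0.0061
```

jog_arm([
  {"fingers": 0.02,"dx": -0.008,"dy": 0.001,"dz": 0.007,"twist": 0},
  {"fingers": 0.02,"dx": -0.012,"dy": 0,"dz": 0,"twist": 0},
  {"fingers": 0.02,"dx": -0.012,"dy": 0,"dz": 0,"twist": 0},
  {"fingers": 0.02,"dx": -0.012,"dy": 0,"dz": 0,"twist": 0},
  {"fingers": 0.02,"dx": -0.012,"dy": 0,"dz": 0,"twist": 0},
  {"fingers": 0.02,"dx": -0.012,"dy": 0,"dz": 0,"twist": 0},
  {"fingers": 0.02,"dx": -0.01,"dy": 0,"dz": 0,"twist": 0},
  {"fingers": 0.02,"dx": -0.006,"dy": 0,"dz": 0,"twist": 0},
])

```text
t: 4.57
eef_pos: [0.5704, 0.1629, 0.0746]
orientation: [-0.001, 0.998, -0.063, 0.002]
force: [1.9, -0.3, 0.9]
gripper_width: 0.229
grip_force: 1.2
```

```bash
python3 go.py lane -33 0.075; python3 look.py
```

```text
t 4.5667 pos [0.5704 0.1629 0.0746] yaw -0.1258 tilt [ 0.003  0.001 -1.   ] rack 0.0177 0.0003 F [ 1.9 -0.3  0.9] w 0.0202
twist 0.0002 dx -0.0507 dy 0.0003 dz -0.0004
blue [(array([ 927.6, -398.1]), array([250.1, 116.2]), np.float64(-1.472)), (array([ 429.9, -264.7]), array([88. , 63.1]), np.float64(-0.329))]
orange []
```

jog_arm([
  {"fingers": 0.02,"dx": -0.008,"dy": 0,"dz": 0,"twist": 0},
  {"fingers": 0.02,"dx": -0.008,"dy": 0,"dz": 0,"twist": 0},
  {"fingers": 0.02,"dx": -0.008,"dy": 0,"dz": 0,"twist": 0},
  {"fingers": 0.02,"dx": -0.007,"dy": 0,"dz": 0,"twist": 0},
  {"fingers": 0.02,"dx": -0.005,"dy": 0,"dz": 0,"twist": 0},
  {"fingers": 0.02,"dx": -0.003,"dy": 0,"dz": 0,"twist": 0},
  {"fingers": 0.02,"dx": -0.002,"dy": 0,"dz": 0,"twist": 0},
])

```text
t: 5.2
eef_pos: [0.5291, 0.1676, 0.0727]
orientation: [-0.0, 0.998, -0.063, 0.0]
force: [3.2, -0.2, 2.0]
gripper_width: 0.228
grip_force: 1.7
```

```bash
python3 go.py lane -33 0.075
python3 - <<'E'
from h import *
p=read_camera('scene'); cv2.imwrite('pics/s2.png',cv2.resize(p['frame'][180:360,260:460,::-1],(600,540),interpolation=cv2.INTER_CUBIC))
E
```

```text
t 5.2 pos [0.5291 0.1676 0.0727] yaw -0.1259 tilt [ 0.  0. -1.] rack -0.0238 -0.0002 F [ 3.2 -0.2  2. ] w 0.0201
twist 0.0001 dx -0.0092 dy -0.0002 dz -0.0023
```

View pics/s2.png

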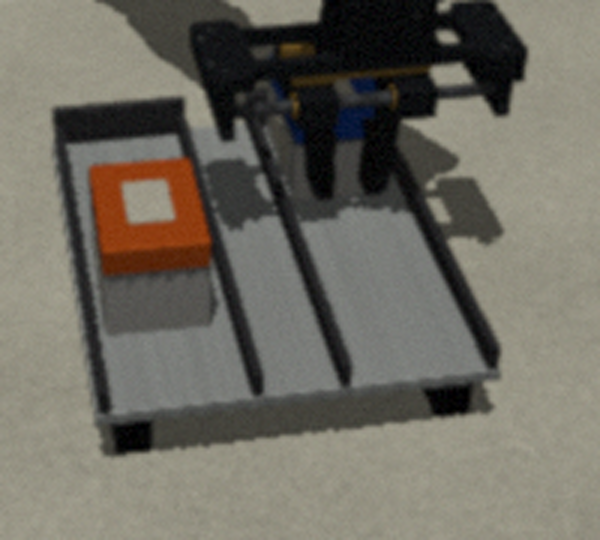

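The picture shows the two fingers (at px ~(320,180) and (375,175)) squarely behind the blue box, which is near the stop. I'll creep forward until the force rises.

jog_arm([
  {"fingers": 0.02,"dx": -0.002,"dy": 0,"dz": 0,"twist": 0},
  {"fingers": 0.02,"dx": -0.002,"dy": 0,"dz": 0,"twist": 0},
  {"fingers": 0.02,"dx": -0.002,"dy": 0,"dz": 0,"twist": 0},
  {"fingers": 0.02,"dx": -0.001,"dy": 0,"dz": 0,"twist": 0},
  {"fingers": 0.02,"dx": -0.001,"dy": 0,"dz": 0,"twist": 0},
])

```text
t: 5.67
eef_pos: [0.5254, 0.1679, 0.0735]
orientation: [-0.001, 0.998, -0.064, 0.004]
force: [12.6, -2.8, -1.8]
gripper_width: 0.227
grip_force: 7.0
```

jog_arm([
  {"fingers": 0.02,"dx": -0.001,"dy": 0,"dz": 0,"twist": 0},
  {"fingers": 0.02,"dx": -0.001,"dy": 0,"dz": 0,"twist": 0},
  {"fingers": 0.02,"dx": 0,"dy": 0,"dz": 0,"twist": 0},
])

```text
t: 5.92
eef_pos: [0.5253, 0.1678, 0.0741]
orientation: [-0.001, 0.998, -0.064, 0.005]
force: [15.9, -2.7, -1.0]
gripper_width: 0.228
grip_force: 7.9
```

```bash
python3 go.py lane -33 0.075
```

```text
t 5.9167 pos [0.5253 0.1678 0.0741] yaw -0.1283 tilt [ 0.011  0.001 -1.   ] rack -0.0276 -0.0005 F [15.9 -2.7 -1. ] w 0.02
twist -0.0023 dx -0.0054 dy -0.0005 dz -0.0009
```

jog_arm([
  {"fingers": 0.02,"dx": 0.005,"dy": 0,"dz": 0,"twist": 0},
  {"fingers": 0.02,"dx": 0.015,"dy": 0,"dz": 0,"twist": 0},
  {"fingers": 0.02,"dx": 0.02,"dy": 0,"dz": 0,"twist": 0},
  {"fingers": 0.02,"dx": 0,"dy": 0,"dz": -0.03,"twist": 0},
  {"fingers": 0.02,"dx": 0,"dy": 0,"dz": -0.035,"twist": 0},
  {"fingers": 0.05,"dx": 0,"dy": 0,"dz": -0.035,"twist": 0},
  {"fingers": 0.088,"dx": 0,"dy": 0.03,"dz": -0.02,"twist": 0},
  {"fingers": 0.088,"dx": 0,"dy": 0.035,"dz": 0,"twist": 0},
])

```text
t: 6.58
eef_pos: [0.5521, 0.1026, 0.1966]
orientation: [-0.002, 0.998, -0.06, 0.002]
force: [0.9, -0.9, -0.0]
gripper_width: 0.432
grip_force: 0.0
```

```bash
python3 go.py 0.431 -0.2645 0.18 -0.33
```

```text
t 6.5833 pos [0.5521 0.1026 0.1966] yaw -0.1205 tilt [ 0.005  0.003 -1.   ] rack 0.0072 -0.0618 F [ 0.9 -0.9 -0. ] w 0.0381
twist 0.2095 dx 0.0044 dy 0.3866 dz 0.0166
```

jog_arm([
  {"fingers": 0.088,"dx": 0,"dy": 0,"dz": 0,"twist": 0.103},
  {"fingers": 0.088,"dx": 0,"dy": 0,"dz": 0,"twist": 0.103},
  {"fingers": 0.088,"dx": 0,"dy": 0.038,"dz": 0,"twist": 0},
  {"fingers": 0.088,"dx": 0,"dy": 0.038,"dz": 0,"twist": 0},
  {"fingers": 0.088,"dx": 0,"dy": 0.038,"dz": 0,"twist": 0},
  {"fingers": 0.088,"dx": 0,"dy": 0.038,"dz": 0,"twist": 0},
  {"fingers": 0.088,"dx": 0,"dy": 0.038,"dz": 0,"twist": 0},
  {"fingers": 0.088,"dx": 0,"dy": 0.03,"dz": 0,"twist": 0},
])

```text
t: 7.25
eef_pos: [0.4762, -0.1109, 0.1918]
orientation: [0.0, 0.986, -0.166, -0.002]
force: [0.2, 0.6, 0.1]
gripper_width: 0.996
grip_force: 0.0
```

```bash
python3 go.py 0.431 -0.2645 0.18 -0.33
python3 - <<'E'
from look import *
p=look(); save(p,'t3')
cv2.imwrite('pics/t3.png',cv2.resize(p['frame'][160:310,230:480,::-1],(750,450),interpolation=cv2.INTER_CUBIC))
E
```

```text
t 7.25 pos [ 0.4762 -0.1109  0.1918] yaw -0.3338 tilt [-0.004  0.    -1.   ] rack -0.0413 -0.2832 F [0.2 0.6 0.1] w 0.0878
twist -0.0038 dx 0.007 dy 0.16 dz 0.0118
blue [(array([ 927.6, -398.1]), array([250.1, 116.2]), np.float64(-1.472)), (array([471.4, 173.3]), array([84.4, 61.8]), np.float64(-0.123))]
orange []
```

View pics/t3.png

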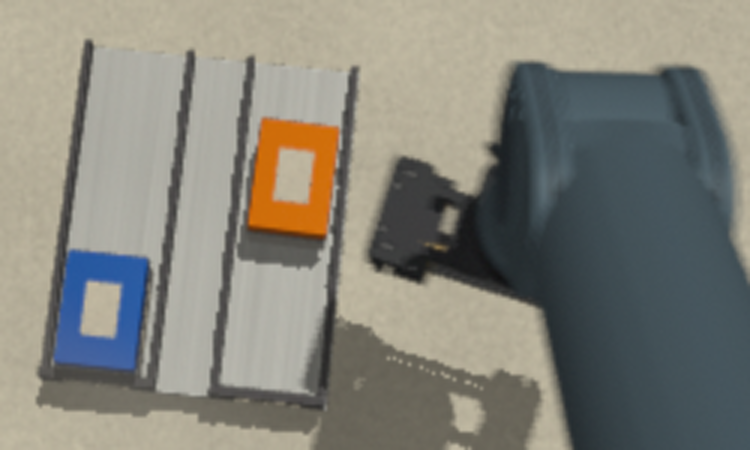

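The old blue box stands against the stop, square to it (crop px ~(100,310), yaw -0.123 against the rack's -0.126). Next is the fresh box.

jog_arm([
  {"fingers": 0.088,"dx": 0.001,"dy": 0.038,"dz": 0,"twist": 0},
  {"fingers": 0.088,"dx": 0.002,"dy": 0.038,"dz": 0,"twist": 0},
  {"fingers": 0.088,"dx": 0.002,"dy": 0.038,"dz": 0,"twist": 0},
  {"fingers": 0.088,"dx": 0.001,"dy": 0.034,"dz": 0,"twist": 0},
  {"fingers": 0.088,"dx": 0,"dy": 0,"dz": 0.02,"twist": 0},
  {"fingers": 0.088,"dx": 0,"dy": 0,"dz": 0.02,"twist": 0},
  {"fingers": 0.088,"dx": 0,"dy": 0,"dz": 0,"twist": 0},
  {"fingers": 0.088,"dx": 0,"dy": 0,"dz": 0,"twist": 0},
])

```text
t: 7.97
eef_pos: [0.4354, -0.2492, 0.1517]
orientation: [-0.001, 0.986, -0.165, -0.002]
force: [0.3, -0.9, 0.9]
gripper_width: 0.996
grip_force: 0.0
```

```bash
python3 go.py 0.431 -0.2645 0.043 -0.33
python3 - <<'E'
from h import *
p=read_camera('wrist'); save(p,'w4')
R=cv2.Rodrigues(np.array(p['rvec'],float))[0]; t=np.array(p['tvec'],float).ravel(); C=-R.T@t
m=cv2.morphologyEx(blue(p).astype(np.uint8),cv2.MORPH_OPEN,np.ones((3,3)))
n,l,s,c=cv2.connectedComponentsWithStats(m)
for i in range(1,n):
    if s[i,4]<200: continue
    v,u=np.nonzero(l==i); x=(u-p['cx'])/p['fx']; y=(v-p['cy'])/p['fy']; r=np.hypot(x,y)+1e-9
    d=np.c_[np.sin(r)*x/r,np.sin(r)*y/r,np.cos(r)]@R; P=C+d*((.06-C[2])/d[:,2])[:,None]
    print(s[i],cv2.minAreaRect((P[:,:2]*1000).astype(np.float32)))
E
```

```text
t 7.9667 pos [ 0.4354 -0.2492  0.1517] yaw -0.3315 tilt [-0.004  0.003 -1.   ] rack -0.0645 -0.4255 F [ 0.3 -0.9  0.9] w 0.0877
twist -0.0015 dx 0.0009 dy 0.0159 dz 0.1087
[ 295  180   98  129 9209] ((433.98712158203125, -266.23480224609375), (58.812931060791016, 85.76842498779297), 71.05494689941406)
```

View pics/w4.png

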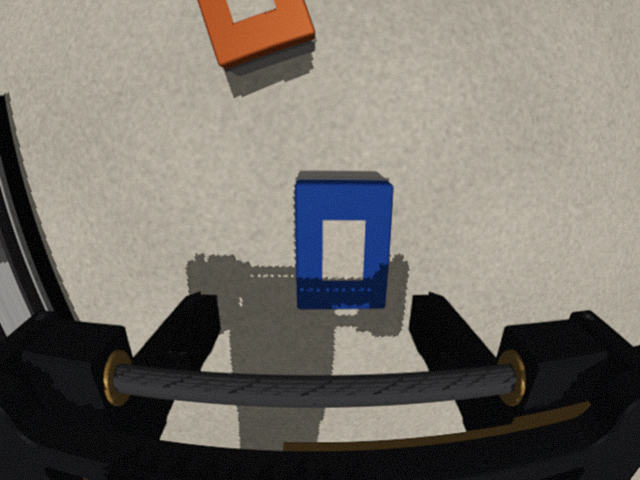

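The fisheye view shows the box between and ahead of the open fingers (px ~(343,245)), about 17 mm to the tool's +y. The orange box is clear, farther away.

jog_arm([
  {"fingers": 0.088,"dx": 0.003,"dy": 0.017,"dz": 0,"twist": 0},
  {"fingers": 0.088,"dx": 0,"dy": 0,"dz": 0,"twist": 0},
  {"fingers": 0.088,"dx": 0,"dy": 0,"dz": 0.025,"twist": 0},
  {"fingers": 0.088,"dx": 0,"dy": 0,"dz": 0.015,"twist": 0},
  {"fingers": 0.088,"dx": 0,"dy": 0,"dz": 0,"twist": 0},
  {"fingers": 0.088,"dx": 0,"dy": 0,"dz": 0,"twist": 0},
])

```text
t: 8.52
eef_pos: [0.434, -0.2668, 0.113]
orientation: [-0.0, 0.986, -0.165, -0.0]
force: [0.1, -0.8, 0.8]
gripper_width: 1.001
grip_force: 0.0
```

```bash
python3 go.py 0.433 -0.266 0.043 -0.331
```

```text
t 8.5167 pos [ 0.434  -0.2668  0.113 ] yaw -0.3315 tilt [-0.001  0.001 -1.   ] rack -0.0636 -0.4432 F [ 0.1 -0.8  0.8] w 0.0881
twist -0.0005 dx -0.0012 dy -0.0004 dz 0.07
```

Now descend, then close.

jog_arm([
  {"fingers": 0.088,"dx": 0,"dy": 0,"dz": 0.02,"twist": 0},
  {"fingers": 0.088,"dx": 0,"dy": 0,"dz": 0.02,"twist": 0},
  {"fingers": 0.088,"dx": 0,"dy": 0,"dz": 0.018,"twist": 0},
  {"fingers": 0.088,"dx": 0,"dy": 0,"dz": 0.012,"twist": 0},
  {"fingers": 0.088,"dx": 0,"dy": 0,"dz": 0,"twist": 0},
  {"fingers": 0.088,"dx": 0,"dy": 0,"dz": 0,"twist": 0},
])

```text
t: 9.02
eef_pos: [0.4344, -0.2676, 0.0433]
orientation: [0.0, 0.986, -0.165, 0.0]
force: [-0.3, -0.2, 0.1]
gripper_width: 0.995
grip_force: 0.0
```

jog_arm([
  {"fingers": 0.065,"dx": 0,"dy": 0,"dz": 0,"twist": 0},
  {"fingers": 0.055,"dx": 0,"dy": 0,"dz": 0,"twist": 0},
  {"fingers": 0.05,"dx": 0,"dy": 0,"dz": 0,"twist": 0},
  {"fingers": 0.05,"dx": 0,"dy": 0,"dz": 0,"twist": 0},
  {"fingers": 0.05,"dx": 0,"dy": 0,"dz": 0,"twist": 0},
  {"fingers": 0.05,"dx": 0,"dy": 0,"dz": 0,"twist": 0},
], grip_force=25)

```text
t: 9.52
eef_pos: [0.4342, -0.2678, 0.0433]
orientation: [0.0, 0.986, -0.165, 0.0]
force: [0.4, 1.1, 6.9]
gripper_width: 0.68
grip_force: 25.0
```

```bash
python3 go.py lane 15 0.2
```

```text
t 9.5167 pos [ 0.4342 -0.2678  0.0433] yaw -0.3323 tilt [ 0.001 -0.    -1.   ] rack -0.0632 -0.4442 F [0.4 1.1 6.9] w 0.0599
twist -0.2063 dx 0.0782 dy -0.4442 dz -0.1567
```

jog_arm([
  {"fingers": 0.05,"dx": 0,"dy": 0,"dz": -0.01,"twist": 0},
  {"fingers": 0.05,"dx": 0,"dy": 0,"dz": -0.025,"twist": 0},
  {"fingers": 0.05,"dx": 0,"dy": 0,"dz": -0.035,"twist": 0},
  {"fingers": 0.05,"dx": 0,"dy": 0,"dz": -0.035,"twist": 0},
  {"fingers": 0.05,"dx": 0,"dy": 0,"dz": -0.035,"twist": 0},
  {"fingers": 0.05,"dx": 0,"dy": 0,"dz": -0.015,"twist": -0.07},
  {"fingers": 0.05,"dx": 0,"dy": 0,"dz": 0,"twist": -0.07},
  {"fingers": 0.05,"dx": 0,"dy": 0,"dz": 0,"twist": -0.066},
])

```text
t: 10.18
eef_pos: [0.4341, -0.2678, 0.1994]
orientation: [0.001, 0.998, -0.061, 0.001]
force: [-1.1, 0.1, -3.8]
gripper_width: 0.682
grip_force: 25.0
```

jog_arm([
  {"fingers": 0.05,"dx": 0.005,"dy": -0.02,"dz": 0,"twist": 0},
  {"fingers": 0.05,"dx": 0.006,"dy": -0.034,"dz": 0,"twist": 0},
  {"fingers": 0.05,"dx": 0.006,"dy": -0.036,"dz": 0,"twist": 0},
  {"fingers": 0.05,"dx": 0.006,"dy": -0.036,"dz": 0,"twist": 0},
  {"fingers": 0.05,"dx": 0.006,"dy": -0.036,"dz": 0,"twist": 0},
  {"fingers": 0.05,"dx": 0.006,"dy": -0.036,"dz": 0,"twist": 0},
  {"fingers": 0.05,"dx": 0.006,"dy": -0.036,"dz": 0,"twist": 0},
  {"fingers": 0.05,"dx": 0.006,"dy": -0.036,"dz": 0,"twist": 0},
])

```text
t: 10.85
eef_pos: [0.514, -0.0041, 0.1979]
orientation: [0.0, 0.998, -0.063, -0.0]
force: [0.8, -0.9, -4.1]
gripper_width: 0.676
grip_force: 25.0
```

```bash
python3 go.py lane 13.5 0.15
```

```text
t 10.85 pos [ 0.514  -0.0041  0.1979] yaw -0.1263 tilt [-0.001 -0.    -1.   ] rack -0.0172 -0.1725 F [ 0.8 -0.9 -4.1] w 0.0595
twist -0.0003 dx 0.0307 dy -0.1725 dz 0.0479
```

jog_arm([
  {"fingers": 0.05,"dx": 0.007,"dy": -0.036,"dz": 0,"twist": 0},
  {"fingers": 0.05,"dx": 0.007,"dy": -0.036,"dz": 0,"twist": 0},
  {"fingers": 0.05,"dx": 0.007,"dy": -0.036,"dz": 0,"twist": 0},
  {"fingers": 0.05,"dx": 0.007,"dy": -0.034,"dz": 0,"twist": 0},
  {"fingers": 0.05,"dx": 0.003,"dy": -0.022,"dz": 0,"twist": 0},
  {"fingers": 0.05,"dx": 0,"dy": 0,"dz": 0.01,"twist": 0},
  {"fingers": 0.05,"dx": 0,"dy": 0,"dz": 0.01,"twist": 0},
  {"fingers": 0.05,"dx": 0,"dy": 0,"dz": 0.01,"twist": 0},
])

```text
t: 11.52
eef_pos: [0.5651, 0.1517, 0.1666]
orientation: [0.001, 0.998, -0.063, -0.001]
force: [0.3, -0.7, -3.4]
gripper_width: 0.68
grip_force: 25.0
```

```bash
python3 go.py lane 13.5 0.095
python3 - <<'E'
from h import *
p=read_camera('scene'); a=cv2.resize(p['frame'][150:330,270:470,::-1],(400,360),interpolation=cv2.INTER_CUBIC)
p=read_camera('wrist'); b=cv2.resize(p['frame'][::,::,::-1],(400,300))
cv2.imwrite('pics/m5.png',np.hstack([a,np.vstack([b,np.zeros((60,400,3),np.uint8)])]))
E
```

```text
t 11.5167 pos [0.5651 0.1517 0.1666] yaw -0.1268 tilt [-0.002 -0.002 -1.   ] rack 0.0139 -0.0115 F [ 0.3 -0.7 -3.4] w 0.0599
twist -0.0008 dx -0.0004 dy -0.0115 dz 0.0716
```

View pics/m5.png

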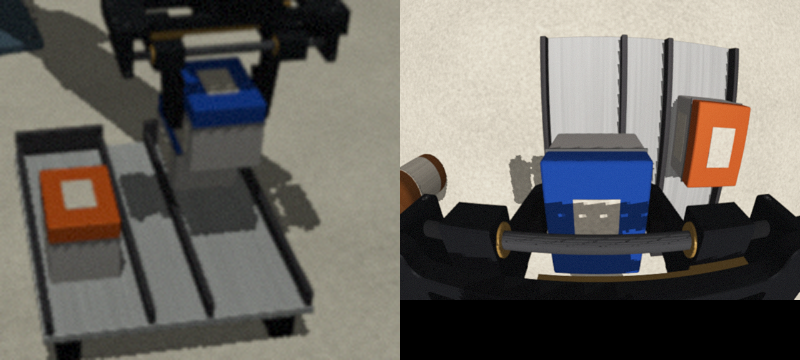

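The box is held level above the left lane, about 11 mm short of the centre line. The scene crop shows it behind the old one.

jog_arm([
  {"fingers": 0.05,"dx": 0,"dy": -0.01,"dz": 0,"twist": 0},
  {"fingers": 0.05,"dx": 0,"dy": 0,"dz": 0.02,"twist": 0},
  {"fingers": 0.05,"dx": 0,"dy": 0,"dz": 0.015,"twist": 0},
  {"fingers": 0.05,"dx": 0,"dy": 0,"dz": 0.01,"twist": 0},
  {"fingers": 0.05,"dx": 0,"dy": 0,"dz": 0,"twist": 0},
  {"fingers": 0.05,"dx": 0,"dy": 0,"dz": 0,"twist": 0},
  {"fingers": 0.05,"dx": 0,"dy": 0,"dz": 0,"twist": 0},
])

```text
t: 12.2
eef_pos: [0.5679, 0.1632, 0.1237]
orientation: [-0.0, 0.998, -0.063, 0.001]
force: [0.3, 1.1, -2.9]
gripper_width: 0.678
grip_force: 25.0
```

```bash
python3 go.py lane 13.5 0.0835
```

```text
t 12.2 pos [0.5679 0.1632 0.1237] yaw -0.1265 tilt [ 0.001  0.    -1.   ] rack 0.0152 0.0003 F [ 0.3  1.1 -2.9] w 0.0597
twist -0.0005 dx -0.0017 dy 0.0003 dz 0.0402
```

jog_arm([
  {"fingers": 0.05,"dx": -0.002,"dy": 0.001,"dz": 0.01,"twist": 0},
  {"fingers": 0.05,"dx": 0,"dy": 0,"dz": 0.012,"twist": 0},
  {"fingers": 0.05,"dx": 0,"dy": 0,"dz": 0.008,"twist": 0},
  {"fingers": 0.05,"dx": 0,"dy": 0,"dz": 0.004,"twist": 0},
  {"fingers": 0.05,"dx": 0,"dy": 0,"dz": 0.002,"twist": 0},
  {"fingers": 0.05,"dx": 0,"dy": 0,"dz": 0,"twist": 0},
  {"fingers": 0.05,"dx": 0,"dy": 0,"dz": 0,"twist": 0},
])

```text
t: 12.78
eef_pos: [0.5652, 0.1624, 0.0867]
orientation: [-0.0, 0.998, -0.063, 0.0]
force: [-0.8, 0.2, -2.9]
gripper_width: 0.679
grip_force: 25.0
```

jog_arm([
  {"fingers": 0.05,"dx": 0,"dy": 0,"dz": 0.001,"twist": 0},
  {"fingers": 0.05,"dx": 0,"dy": 0,"dz": 0.001,"twist": 0},
  {"fingers": 0.05,"dx": 0,"dy": 0,"dz": 0.001,"twist": 0},
  {"fingers": 0.05,"dx": 0,"dy": 0,"dz": 0,"twist": 0},
])

```text
t: 13.12
eef_pos: [0.565, 0.1623, 0.0837]
orientation: [0.0, 0.998, -0.063, -0.0]
force: [-1.3, 0.4, -2.9]
gripper_width: 0.681
grip_force: 25.0
```

jog_arm([
  {"fingers": 0.05,"dx": 0,"dy": 0,"dz": 0.0005,"twist": 0},
  {"fingers": 0.05,"dx": 0,"dy": 0,"dz": 0.0005,"twist": 0},
  {"fingers": 0.05,"dx": 0,"dy": 0,"dz": 0,"twist": 0},
])

```text
t: 13.37
eef_pos: [0.5651, 0.1623, 0.0832]
orientation: [0.0, 0.998, -0.063, 0.0]
force: [-2.7, -1.2, 3.6]
gripper_width: 0.679
grip_force: 25.0
```

Contact with the deck came at the expected height, so I'll release.

jog_arm([
  {"fingers": 0.062,"dx": 0,"dy": 0,"dz": 0,"twist": 0},
  {"fingers": 0.07,"dx": 0,"dy": 0,"dz": 0,"twist": 0},
  {"fingers": 0.086,"dx": 0,"dy": 0,"dz": 0,"twist": 0},
  {"fingers": 0.086,"dx": 0,"dy": 0,"dz": 0,"twist": 0},
  {"fingers": 0.086,"dx": 0,"dy": 0,"dz": 0,"twist": 0},
], grip_force=5)

```text
t: 13.78
eef_pos: [0.5652, 0.1623, 0.0827]
orientation: [-0.0, 0.998, -0.063, 0.0]
force: [0.4, 0.8, 1.1]
gripper_width: 0.967
grip_force: 0.0
```

jog_arm([
  {"fingers": 0.086,"dx": 0,"dy": 0,"dz": -0.015,"twist": 0},
  {"fingers": 0.086,"dx": 0,"dy": 0,"dz": -0.03,"twist": 0},
  {"fingers": 0.086,"dx": 0,"dy": 0,"dz": -0.035,"twist": 0},
  {"fingers": 0.086,"dx": 0,"dy": 0,"dz": -0.035,"twist": 0},
  {"fingers": 0.086,"dx": 0,"dy": 0.036,"dz": 0,"twist": 0},
  {"fingers": 0.086,"dx": 0,"dy": 0.036,"dz": 0,"twist": 0},
  {"fingers": 0.086,"dx": 0,"dy": 0.036,"dz": 0,"twist": 0},
  {"fingers": 0.086,"dx": 0,"dy": 0.036,"dz": 0,"twist": 0},
])

```text
t: 14.45
eef_pos: [0.5467, 0.018, 0.198]
orientation: [0.0, 0.998, -0.063, 0.0]
force: [0.9, -0.4, -0.3]
gripper_width: 0.977
grip_force: 0.0
```

jog_arm([
  {"fingers": 0.086,"dx": 0,"dy": 0.036,"dz": 0,"twist": 0},
  {"fingers": 0.086,"dx": 0,"dy": 0.036,"dz": 0,"twist": 0},
  {"fingers": 0.086,"dx": 0,"dy": 0.036,"dz": 0,"twist": 0},
  {"fingers": 0.086,"dx": 0,"dy": 0.036,"dz": 0,"twist": 0},
  {"fingers": 0.086,"dx": 0,"dy": 0.03,"dz": 0,"twist": 0},
  {"fingers": 0.086,"dx": 0,"dy": 0,"dz": 0,"twist": 0},
])

```text
t: 14.95
eef_pos: [0.5233, -0.1612, 0.1976]
orientation: [0.002, 0.998, -0.068, -0.0]
force: [0.2, 0.5, -0.2]
gripper_width: 0.974
grip_force: 0.0
```

Run:
```python
from look import *
p=look(); a=cv2.resize(p['frame'][160:310,230:380,::-1],(400,400),interpolation=cv2.INTER_CUBIC)
p=read_camera('scene'); b=cv2.resize(p['frame'][180:350,270:440,::-1],(400,400),interpolation=cv2.INTER_CUBIC)
cv2.imwrite('pics/m6.png',np.hstack([a,b]))
```

```text
blue [(array([ 927.6, -398.1]), array([250.1, 116.2]), np.float64(-1.473)), (array([560.1, 162.3]), array([87.7, 62.5]), np.float64(-0.123)), (array([471.7, 173.5]), array([85.1, 61.9]), np.float64(-0.13))]
orange []
```

View pics/m6.png

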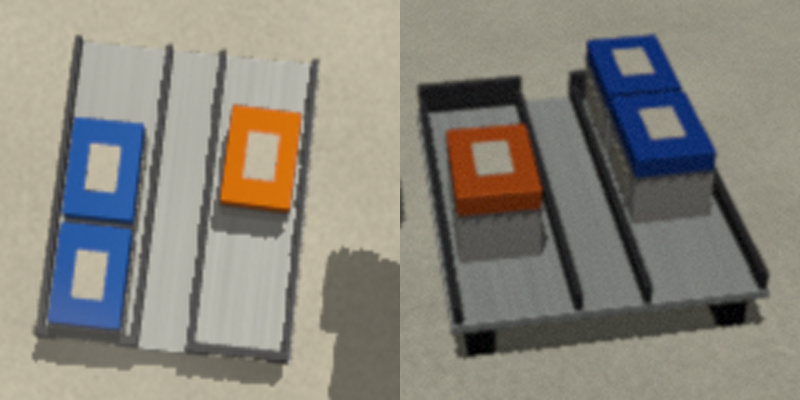

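Both blue boxes stand flat in the left lane, one behind the other, about 4 mm apart (crop px ~(90,275) and (103,170)). The orange box has not moved and the arm is clear.

```bash
python3 -c "
from plant import manip
print(manip.finish_job())"
```

```text
the job is handed in; nothing more can be done
None
```

The job is handed in: the older blue box was slid against its front stop, with a firm 16 N stall there. The fresh blue box was then set down flat and square behind it, about 4 mm away, and the orange boxes and amber bottle were not touched.

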